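# Hold a printing block in the registration corner

### The job

Pick up the rectangular wooden printing block with the bar handle and press it into the corner of the registration board, where the side fence (clamped today near one end or the other) meets the back fence, on the fence's inner side: flat on the board, long side flush along the back fence, short end against the side fence. Finish while holding it there, pressed against both fences at once; do not let go. Leave the ink jar on the board and the round block where they stand.

Things in the scene. Friction and masses are not known exactly. Their poses are not given: they have to be found in the camera images.
- block: The block's body frame: same axes as block_center, origin at the centre of its underside.
- block_center (a point): Rectangular pale wood printing block, dark rubber sole, loose on the table left or right of the board, about 0.22 kg. Base 90 (own x) x 64 (own y) x 28 mm high; centred on top a bar handle 60 mm long in x, 22 mm thick in y, from 28 to 68 mm above the underside. This point: the block's centre, half-way up, 34 mm above the underside; z up.
- board: Registration board, fixed to the table, plywood 220 (own x) x 360 (own y) x 12 mm thick. Origin: centre of its underside, on the table. x points away from the robot to the back fence, y along the back fence to the left, z up. Working surface 12 mm above the origin. The block drags on board and fences (friction coefficient 0.48 to 0.72), which can be felt before a fence is reached.
- back_fence: Fixed rigid aluminium bar along the far edge of the board: 20 (x) x 360 (y) x 22 mm high. Origin: centre of its underside, on the board's working surface, 100 mm from the board's origin in board x. Axes as the board; its working face looks to -x, 10 mm from its origin (90 mm from the board's origin).
- side_fence: Fixed rigid aluminium bar across the board, square to the back fence and meeting it, 20 mm wide (y), 22 mm high, clamped 120 to 150 mm left or right of the board's centre. Origin: underside (on the working surface), mid-width; the bar runs from 90 mm on +x to 110 mm on -x. Axes as the board. Working face: towards the board's centre, 10 mm from its origin in y. Black clamp knob, 12 mm tall, on its near end.
- ink_jar: Squat amber glass jar with black cap, 62 mm across, 66 mm high, standing loose on the board near the end away from the side fence. Origin: centre of its underside. To be left alone.
- round_block: Round hand printing block of the same pale wood, 68 mm across, 69 mm high, with a turned knob on top, standing on the table on the other side of the board from the rectangular block. Origin: centre of its underside. To be left alone.
Not all that is in view belongs to the job. What is shaped like the block but pink or red is not meant.

How it is judged:
By the outcome, as a careful person would: the job done as asked, in the order asked, and still so for the second after the job is handed in, while the arm keeps its last pose, push and grip.
It also fails if it takes over 50 s, if anything falls off the work surface, if the arm or the gripper's body presses on something with over 40 N, if the wrist force passes 120 N, or if a joint passes its speed limit or range.

### The arm

A 6-joint arm with a two-finger parallel gripper is mounted at the origin on the work surface. World frame = base frame: x ahead of the robot, y to its left, z up, the work surface at z = 0. Lengths are in m, angles in rad, forces in N, time in s.
With the tool pointing down it reaches from about 0.275 to 0.75 m from the base axis. Payload 10.2 kg.
Tool frame: the origin (TCP) lies midway between the tips of the shut fingers; the grasp point (between the pads) lies 19 mm behind it (env.hold_point_z is the distance from the TCP to the grasp point, in m); z points along the fingers, y is the line along which they close (so a half turn about z gives the same grasp; the last joint's range is limited). The gripper opens to 85 mm and grips with 20 to 120 N. Pads are 22 mm wide; open, the fingers measure 114 mm over their backs; the gripper's body (76 mm by 85 mm) begins 54 mm behind the grasp point. The pads swing forward as they close: fully open they stand 13 mm farther back than shut.
Start: joints at [-1.479, 0.313, 1.498, -0, 1.331, -0.223], TCP at [0.163, -0.499, 0.231] pointing down, gripper open.
Joint ranges: [-2.94, 2.94], [-0.97, 2.17], [0.19, 2.56], [-1.23, 4.37], [0.02, 3.11], [-2.88, 2.88]. Speed limits (rad/s): [2.39, 2.39, 3.01, 3.14, 3.14, 3.14].

### API

Orientations are given as a unit quaternion [x, y, z, w].
In Python, from bench import env, kinematics, monitor, eyes, job gives the robot as it stands. The module is installed in compiled form; this text tells all that it offers. Calls block until the motion is done:
- env.reach(position, orientation): joint-space move of the TCP to a pose.
- env.movel(position, velocity=0.15, frame=None, guard=None): straight line of the TCP; frame=None keeps the orientation; velocity is the mean speed in m/s. With guard (N) it stops when the force on the tool has changed by that much, and returns True; else False.
- env.set_joints(angles): joint-space move.
- env.release() and env.close_gripper(effort=None): open the fingers fully, or close them until they stop; effort is the grip in N (None keeps the last).
- env.hold(seconds).
- kinematics.ik(position, orientation): joint angles nearest the present ones, or None.
- monitor.sense(): the state.
- eyes.grab_frame(name): name is "side" or "top"; returns a dict with "frame" (420x560x3 uint8, red, green, blue), "mtx" (3x3 intrinsics, pixels), "k1" (the pictures are not rectified: a ray, as slopes to the right and down, at radius r is drawn at 1 + k1 r^2 times it, then the intrinsics apply), "view" (4x4, takes a point from world to camera coordinates). Camera axes: x right, y down, z forward; pixel columns grow to the right and rows downward; lengths in m; the calibration is good to about 2 mm. A picture is of the moment at which its call begins. There is no depth.
A pose or a line that the arm cannot do raises env.MotionError and nothing moves.
- job.hand_in(): hands the job in; it is judged then, once.
The state is a dict: "clock": time; "joints": joint angles; "qvel": joint speeds; "joint_efforts": joint torques, N m; "position": TCP position; "ee_rot": TCP orientation; "contact_force": force on the tool from outside, world axes, zero at the start; "ft_torque": the same for the moment, N m; "finger_gap": opening from 0.0 (shut) to 1.0 (fully open); "gripper_force": force on a finger pad.
Only numpy, scipy, OpenCV 4.12 (cv2) and the standard library are available. Lean on these libraries where they do the work, as an engineer would, in place of code of your own. Each camera call takes 0.05 s, during which the arm holds its last target. There are 200 camera calls.

## Working session

There is one attempt and no reset: what is moved stays moved. The work goes in short steps, each a Python script; the robot and the scene stay as the last script left them, time stands still between calls to the robot, and variables do not carry over. Pictures are saved under pics/ and viewed, at most 10 in all, crops included, and the job is handed in when it is done.

```bash
mkdir -p pics; cat > h.py <<'E'
import numpy as np, cv2
from bench import env, kinematics, monitor, eyes, job
def ray(f,uv):
    K=f["mtx"];k=f["k1"]
    p=cv2.undistortPoints(np.array([[uv]],float),np.array(K,float),np.array([k,0,0,0,0.]))[0,0]
    V=np.array(f["view"]);R=V[:3,:3];t=V[:3,3]
    return -R.T@t, R.T@np.array([p[0],p[1],1.])
def onplane(f,uv,z):
    o,d=ray(f,uv);return (o+d*(z-o[2])/d[2])
def snap(n,fn):
    f=eyes.grab_frame(n);cv2.imwrite("pics/"+fn,f["frame"][:,:,::-1]);return f
E
python3 - <<'E'
from h import *
for n in("top","side"):
    f=snap(n,n+"0.png");print(n,f["mtx"],f["k1"],np.round(f["view"],3))
s=monitor.sense();print(s)
E
```

```text
top [[403.17361625   0.         275.18573212]
 [  0.         403.17361625 210.61981466]
 [  0.           0.           1.        ]] 0.03170320353478056 [[ 1.000e-03 -1.000e+00  2.600e-02 -1.800e-02]
 [-9.990e-01 -3.000e-03 -5.300e-02  5.370e-01]
 [ 5.300e-02 -2.600e-02 -9.980e-01  1.058e+00]
 [ 0.000e+00  0.000e+00  0.000e+00  1.000e+00]]
side [[392.15599418   0.         269.50679479]
 [  0.         392.15599418 205.698852  ]
 [  0.           0.           1.        ]] -0.04997603458699712 [[ 0.957 -0.288 -0.016 -0.54 ]
 [-0.22  -0.692 -0.687  0.168]
 [ 0.187  0.662 -0.726  0.807]
 [ 0.     0.     0.     1.   ]]
{'clock': 0.1, 'joints': array([-1.47938516e+00,  3.13384789e-01,  1.49833838e+00,  2.61727902e-05,
        1.33098078e+00, -2.23410837e-01]), 'qvel': array([ 0.00077805, -0.00179135, -0.00133504,  0.00071198, -0.00116731,
       -0.00052595]), 'joint_efforts': array([ 3.67722998e-03, -4.12902617e+01, -2.60141015e+01, -7.92249125e-05,
        3.05569025e-03, -1.49346323e-05]), 'position': array([ 0.162534  , -0.49898067,  0.23080559]), 'ee_rot': array([ 9.87636784e-01,  1.56758646e-01,  4.93284496e-05, -5.53598591e-04]), 'contact_force': array([ 0.36657773,  0.49263717, -0.32847556]), 'ft_torque': array([ 0.04274141, -0.04168843,  0.02053114]), 'gripper_force': 0.0, 'finger_gap': 1.0015647626336468}
```

View pics/top0.png

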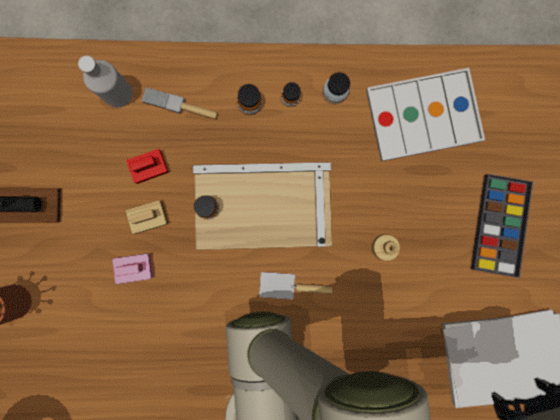

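View pics/side0.png

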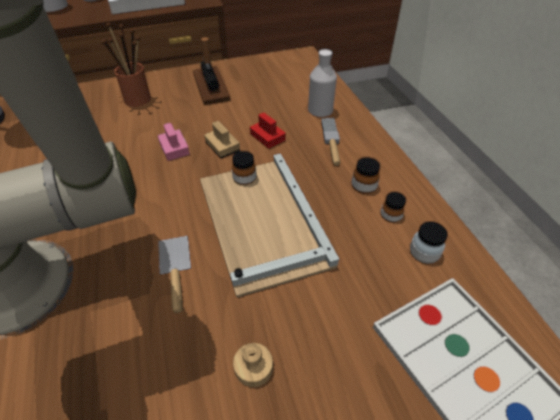

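Top view: the pale block is at (147,216), with pink at (132,268) and red at (147,166). The jar is at (205,207) and the round block at (386,248). The back fence is near row 168 and the side fence is on the right, at column 320. Next I'll measure these with masks.

```bash
python3 - <<'E'
from h import *
f=eyes.grab_frame("top");im=f["frame"]
hsv=cv2.cvtColor(im,cv2.COLOR_RGB2HSV)
white=((hsv[...,1]<50)&(hsv[...,2]>130))
def fit(p): 
    vx,vy,x,y=cv2.fitLine(np.array(p,np.float32),cv2.DIST_HUBER,0,.01,.01).ravel();return vx,vy,x,y
back=[];side=[]
for c in range(215,308,4):
    r=np.where(white[155:185,c])[0]; 
    if len(r): back.append((c,155+r.max()+.5))
for r in range(185,232,4):
    c=np.where(white[r,305:335])[0]
    if len(c): side.append((305+c.min()-.5,r))
print(back[:3],back[-3:],side[:2],side[-2:])
B=[onplane(f,p,.034)[:2] for p in back];S=[onplane(f,p,.034)[:2] for p in side]
b=fit(B);s=fit(S);print("back",b,"side",s)
print("yaw back",np.degrees(np.arctan(-b[0]/b[1])),"side",np.degrees(np.arctan(s[1]/s[0])))
A=np.array([[b[0],-s[0]],[b[1],-s[1]]]);t=np.linalg.solve(A,[s[2]-b[2],s[3]-b[3]])
print("corner",b[2]+t[0]*b[0],b[3]+t[0]*b[1])
print(hsv[214,147],hsv[225,147],hsv[205,135],hsv[240,147])
m=((hsv[...,2]>150)&(hsv[...,0]>13)&(hsv[...,0]<32)).astype(np.uint8);m[:,:115]=0;m[:,180:]=0;m[:190]=0;m[245:]=0
cs,_=cv2.findContours(m,cv2.RETR_EXTERNAL,cv2.CHAIN_APPROX_NONE);c=max(cs,key=cv2.contourArea)
rc=cv2.minAreaRect(c);print(rc)
P=np.array([onplane(f,p,.028)[:2] for p in cv2.boxPoints(rc)]);print(P,P.mean(0))
for (u,v,z) in((205,207,.078),(386,248,.069)):print(onplane(f,(u,v),z))
a=cv2.resize(im[190:245,110:185],None,fx=8,fy=8,interpolation=cv2.INTER_CUBIC)
cv2.imwrite("pics/c1.png",a[:,:,::-1])
E
```

```text
[(215, np.float64(172.5)), (219, np.float64(172.5)), (223, np.float64(171.5))] [(299, np.float64(170.5)), (303, np.float64(170.5)), (307, np.float64(170.5))] [(np.float64(314.5), 185), (np.float64(314.5), 189)] [(np.float64(316.5), 225), (np.float64(316.5), 229)]
back (np.float32(0.02341636), np.float32(-0.9997258), np.float32(0.6381216), np.float32(0.040887658)) side (np.float32(0.9993373), np.float32(0.03639999), np.float32(0.5444634), np.float32(-0.12179076))
yaw back 1.3417811 side 2.0860264
corner 0.6418489 -0.118243575
[ 19 115 179] [ 21  97 189] [ 14 159 135] [ 14 157 141]
((138.8302764892578, 218.10093688964844), (24.807701110839844, 48.46601104736328), 73.3007583618164)
[[0.52812564 0.40539844]
 [0.5647232  0.28762473]
 [0.5029053  0.26830177]
 [0.46683869 0.3859401 ]] [0.51564821 0.33681626]
[0.54182822 0.15974477 0.078     ]
[ 0.44012182 -0.29517044  0.069     ]
```

View pics/c1.png

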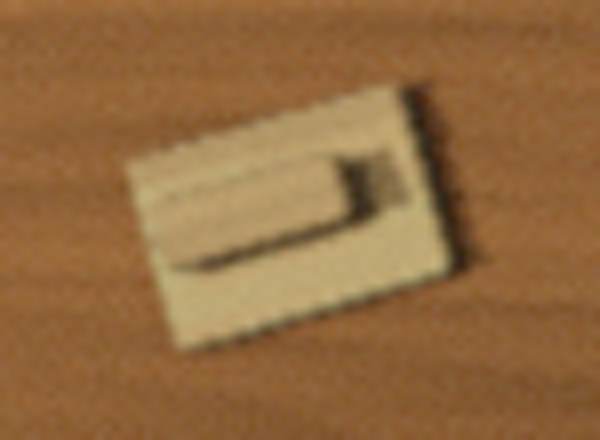

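Crop: the block's top-face corners are at crop pixels (128,160), (398,84), (452,270) and (182,348). I'll use these for its pose and go to a hover above it.

```bash
cat >> h.py <<'E'
from scipy.spatial.transform import Rotation as Ro
def quat(deg): return (Ro.from_euler('z',deg,degrees=True)*Ro.from_euler('x',180,degrees=True)).as_quat()
E
python3 - <<'E'
from h import *
f=eyes.grab_frame("top")
P=np.array([onplane(f,((x+.5)/8-.5+110,(y+.5)/8-.5+190),.028) for x,y in((128,160),(398,84),(452,270),(182,348))])
c=P.mean(0);d=(P[0]-P[1])+(P[3]-P[2]);yaw=np.degrees(np.arctan2(d[1],d[0]))
print(np.round(P,3),c,yaw,[np.linalg.norm(P[i]-P[i-1]) for i in range(4)])
for a in(yaw,yaw-180):
    print(a,kinematics.ik([c[0],c[1],.034],quat(a)),kinematics.ik([.605,-.07,.06],quat(a-14)))
a=yaw-180
qs=kinematics.ik([c[0],c[1],.034],quat(a))
if qs is None or abs(qs[5])>2.0: a=yaw
env.reach([c[0],c[1],.14],quat(a))
s=monitor.sense();print(a,s["clock"],s["position"],s["joints"],s["contact_force"])
f=snap("side","s1.png")
def proj(p): return cv2.projectPoints(np.array([p],float),cv2.Rodrigues(f["view"][:3,:3])[0],f["view"][:3,3].copy(),f["mtx"],np.array([f["k1"],0,0,0,0.]))[0].ravel()
u=proj([c[0],c[1],.068]);print("handle top proj",u)
cr=f["frame"][int(u[1])-60:int(u[1])+45,int(u[0])-70:int(u[0])+70]
cv2.imwrite("pics/s1c.png",cv2.resize(cr,None,fx=5,fy=5,interpolation=cv2.INTER_CUBIC)[:,:,::-1])
E
```

```text
[[0.538 0.371 0.028]
 [0.563 0.285 0.028]
 [0.502 0.267 0.028]
 [0.477 0.353 0.028]] [0.51980237 0.31918671 0.028     ] 106.34515207693327 [np.float64(0.06350330810551791), np.float64(0.08944700702984565), np.float64(0.06320102003218254), np.float64(0.0894120362104696)]
106.34515207693327 [ 3.58852560e-01  7.04855140e-01  1.43267582e+00 -4.44089210e-16
  1.00406170e+00  7.35758397e-02] [-0.30732776  0.66767621  1.42096238  0.          1.05295406 -0.34825838]
-73.65484792306673 None [-3.07327760e-01  6.67676214e-01  1.42096238e+00 -4.44089210e-16
  1.05295406e+00  2.79333427e+00]
106.34515207693327 3.3417 [0.52018355 0.31858337 0.14007227] [ 3.57728395e-01  5.76424891e-01  1.34707116e+00 -1.06654746e-04
  1.21797460e+00  7.35007094e-02] [-0.55543061 -0.22491691  0.53902919]
handle top proj [219.8809006  127.30907057]
```

View pics/s1c.png

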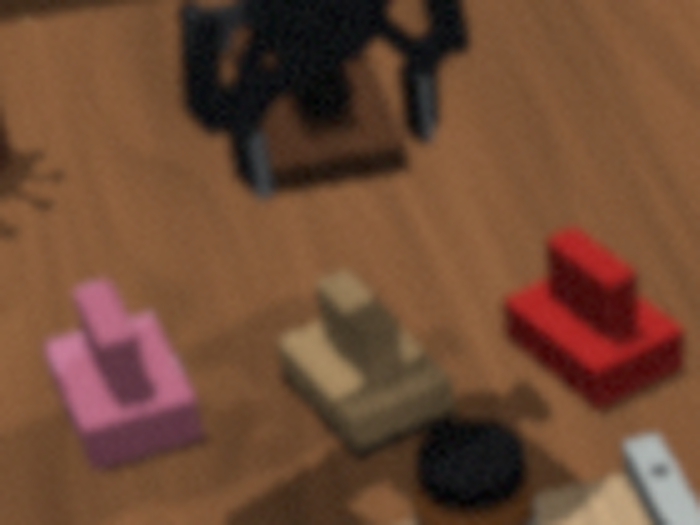

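The crop shows the block between pink and red, with its handle top at about (357,290). My prediction was (350,300), so they agree to within 3 mm. Grasping now.

```bash
python3 - <<'E'
from h import *
s=monitor.sense();p=s["position"]
g=env.movel([.5198,.3192,.034],velocity=.12,guard=8)
print("guard",g,monitor.sense()["position"])
env.close_gripper(60)
s=monitor.sense();print(s["finger_gap"],s["gripper_force"],s["contact_force"],s["position"],s["clock"])
env.movel([.5198,.3192,.17],velocity=.15)
s=monitor.sense();print(s["finger_gap"],s["gripper_force"],s["contact_force"],s["position"],s["clock"])
f=snap("side","s2.png")
cv2.imwrite("pics/s2c.png",cv2.resize(f["frame"][20:160,150:330],None,fx=4,fy=4,interpolation=cv2.INTER_CUBIC)[:,:,::-1])
E
```

```text
guard False [0.52026127 0.3193767  0.03480453]
0.24433803737642038 60.58658480644226 [-0.11672516 -0.17226874  0.87417987] [0.51989563 0.31923612 0.03420367] 5.025
0.24742210018518318 60.15511751174927 [ 1.0540305  -0.14824511 -1.50852131] [0.51935147 0.31902904 0.16891891] 6.0833
```

View pics/s2c.png

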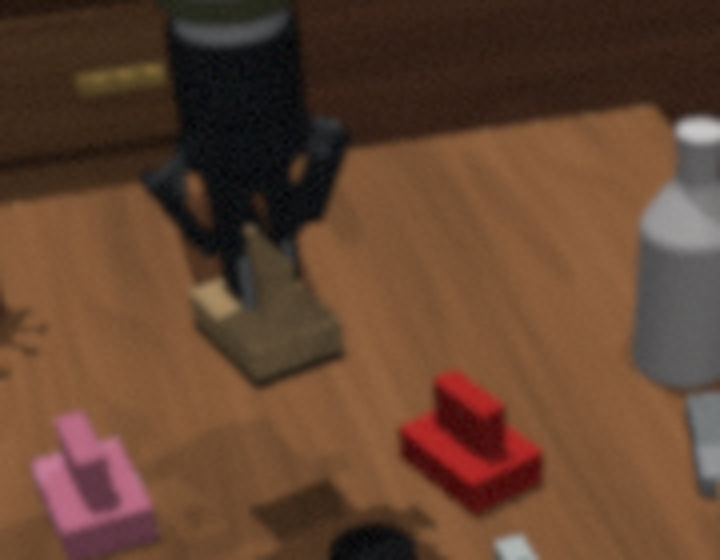

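The block is lifted and level, centred near (265,330) in the crop. Carrying it over the jar, setting it down 20 mm short of both fences.

```bash
cat >> h.py <<'E'
th=np.radians(1.6);bx=np.array([np.cos(th),np.sin(th)]);by=np.array([-np.sin(th),np.cos(th)]);corner=np.array([.6418,-.1182])
def st(t=""):
    env.hold(.15)
    s=monitor.sense();F=s["contact_force"];p=s["position"];d=p[:2]-corner
    yw=np.degrees(Ro.from_quat(s["ee_rot"]).as_euler('zyx')[0])
    print(t,"clk",round(s["clock"],2),"pos",np.round(p,4),"rel",np.round([d@bx,d@by],4),"Fb",np.round([F[:2]@bx,F[:2]@by,F[2]],1),"T",np.round(s["ft_torque"],2),"yaw",round(yw,2),"gap",round(s["finger_gap"],3),flush=True);return s
E
python3 - <<'E'
from h import *
c=corner-bx*.052+by*.067
env.movel([*c,.17],velocity=.2,frame=quat(91.6))
st("hover")
env.movel([*c,.058],velocity=.12)
st("low")
g=env.movel([*c,.042],velocity=.02,guard=4)
s=st("down %s"%g)
f=snap("top","t2.png")
cv2.imwrite("pics/t2c.png",cv2.resize(f["frame"][140:270,185:345],None,fx=4,fy=4,interpolation=cv2.INTER_CUBIC)[:,:,::-1])
E
```

```text
hover clk 8.32 pos [ 0.5879 -0.0522  0.17  ] rel [-0.052   0.0675] Fb [-0.9 -0.  -1.6] T [ 0.03 -0.02 -0.06] yaw -91.64 gap 0.252
low clk 9.56 pos [ 0.5883 -0.0528  0.0587] rel [-0.0517  0.0669] Fb [-0.1  0.3 -1.9] T [-0.02  0.03  0.02] yaw -91.6 gap 0.244
down True clk 10.31 pos [ 0.5879 -0.0527  0.0462] rel [-0.052  0.067] Fb [-0.8 -0.4  5.1] T [ 0.06  0.24 -0.  ] yaw -91.6 gap 0.25
```

View pics/t2c.png

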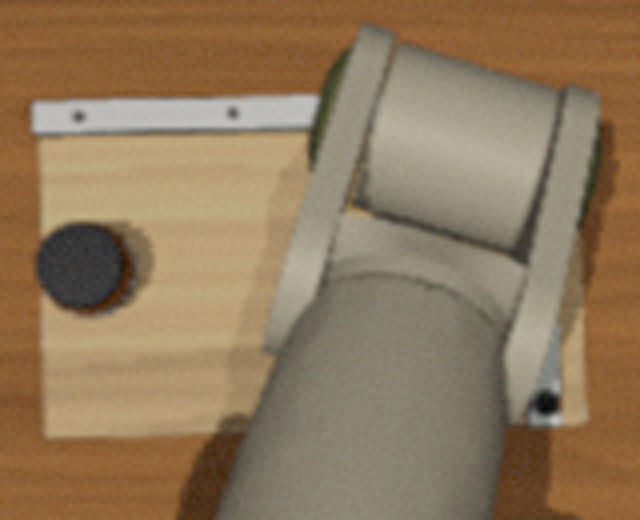

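The top view is blocked by the arm, but the jar is untouched at (85,265) in the crop. The downward force shows the block is on the board. Next, push to the back fence, then to the side fence.

```bash
python3 - <<'E'
from h import *
s=monitor.sense();p=s["position"];z=.0455
t=p[:2]+bx*.035
g=env.movel([*t,z],velocity=.02,guard=12); s=st("back %s"%g)
p=s["position"]
t=p[:2]-bx*.0005-by*.045
g=env.movel([*t,z],velocity=.02,guard=14); s=st("side %s"%g)
f=snap("side","s3.png")
cv2.imwrite("pics/s3c.png",cv2.resize(f["frame"][170:300,220:380],None,fx=4,fy=4,interpolation=cv2.INTER_CUBIC)[:,:,::-1])
E
```

```text
back True clk 11.62 pos [ 0.609  -0.0521  0.0462] rel [-0.031  0.067] Fb [-1.1 -0.2  4.3] T [-0.05  0.18 -0.08] yaw -91.61 gap 0.25
side True clk 13.14 pos [ 0.6097 -0.0779  0.0463] rel [-0.031   0.0412] Fb [0.5 2.8 4.2] T [ 0.33 -0.17 -0.12] yaw -91.63 gap 0.254
```

View pics/s3c.png

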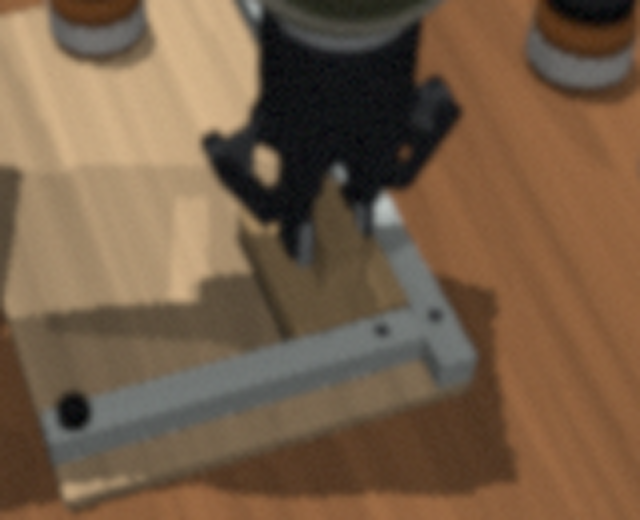

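The picture shows the block in the corner, with its end along the side fence near (380,330) and its long side along the back fence near (400,260). Guarded stops relax the push, so I'll step the target diagonally into the corner until force is sustained on both fences.

```bash
python3 - <<'E'
from h import *
s=monitor.sense();p0=s["position"][:2].copy();z=.0455;a=b=0.
for i in range(12):
    F=monitor.sense()["contact_force"];fb=F[:2]@bx;fy=F[:2]@by
    if fb<-12 and fy>12: break
    if fb>-12:a+=.001
    if fy<12:b+=.001
    t=p0+bx*a-by*b
    env.movel([*t,z],velocity=.01); s=st("a%.3f b%.3f"%(a,b))
E
```

```text
a0.001 b0.001 clk 13.65 pos [ 0.6099 -0.0779  0.0463] rel [-0.0308  0.0412] Fb [-8.5  7.1 14.6] T [ 0.88  1.23 -0.21] yaw -91.65 gap 0.244
a0.002 b0.002 clk 14.09 pos [ 0.61   -0.078   0.0464] rel [-0.0307  0.0411] Fb [-13.9  11.8  19.7] T [ 1.56  2.14 -0.28] yaw -91.66 gap 0.253
a0.002 b0.003 clk 14.49 pos [ 0.61   -0.0781  0.0465] rel [-0.0307  0.041 ] Fb [-14.   16.   20.7] T [ 2.24  2.1  -0.3 ] yaw -91.66 gap 0.246
```

Forces are sustained, but 20 N of downforce means board friction could be carrying part of them. I'll ease the downforce, re-press and check flushness.

```bash
python3 - <<'E'
from h import *
p0=np.array([.6097,-.0779])
# known commanded point: a=.002 b=.003 beyond p0
t=p0+bx*.002-by*.003
for z,a,b in((.0467,.002,.003),(.0467,.003,.0035)):
    t=p0+bx*a-by*b
    env.movel([*t,z],velocity=.01); s=st("z%.4f"%z)
env.hold(.5);st("held")
f=snap("side","s4.png")
cv2.imwrite("pics/s4c.png",cv2.resize(f["frame"][205:275,265:345],None,fx=8,fy=8,interpolation=cv2.INTER_CUBIC)[:,:,::-1])
E
```

```text
z0.0467 clk 14.91 pos [ 0.61   -0.0782  0.0466] rel [-0.0307  0.0409] Fb [-10.1  15.2  11.7] T [ 2.24  1.46 -0.27] yaw -91.63 gap 0.245
z0.0467 clk 15.32 pos [ 0.61   -0.0782  0.0467] rel [-0.0306  0.0409] Fb [-16.5  16.9  16.4] T [ 2.46  2.37 -0.42] yaw -91.65 gap 0.245
held clk 15.97 pos [ 0.6101 -0.0782  0.0467] rel [-0.0306  0.0409] Fb [-15.6  15.9  17.1] T [ 2.44  2.35 -0.33] yaw -91.65 gap 0.25
```

View pics/s4c.png

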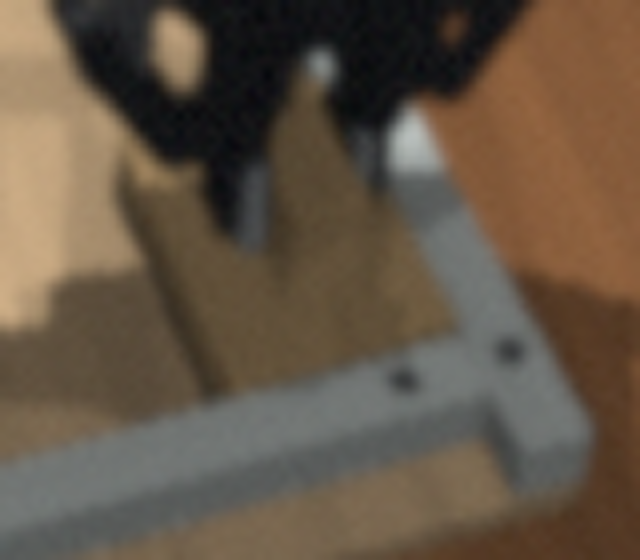

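The picture shows the block against both fences with no visible gap: the end edge near (330,360), the long side near (450,290). The TCP rose slightly (about 0.5 mm), so I'll check for tilt and press down a little more firmly.

```bash
python3 - <<'E'
from h import *
def tilt():
    R=Ro.from_quat(monitor.sense()["ee_rot"]).as_matrix();print("tool z tilt deg",np.round(np.degrees(R[:2,2]),2))
tilt()
p0=np.array([.6097,-.0779]);Q=quat(91.6)
for a,b,z in((.000,.0005,.0457),(.000,.0005,.0447),(.002,.0025,.0447)):
    env.movel([*(p0+bx*a-by*b),z],velocity=.01,frame=Q); st("a%.4f z%.4f"%(a,z)); tilt()
for i in range(2): env.hold(.3);st("held")
E
```

```text
tool z tilt deg [-0.77  0.5 ]
a0.0000 z0.0457 clk 16.75 pos [ 0.6097 -0.0779  0.0462] rel [-0.031   0.0412] Fb [-0.7  4.8  7. ] T [ 0.75  0.39 -0.07] yaw -91.61 gap 0.245
tool z tilt deg [-0.01  0.04]
a0.0000 z0.0447 clk 17.15 pos [ 0.6097 -0.0779  0.0461] rel [-0.0309  0.0412] Fb [-4.3  5.6 15.4] T [ 0.82  1.11 -0.14] yaw -91.62 gap 0.246
tool z tilt deg [-0.    0.03]
a0.0020 z0.0447 clk 17.73 pos [ 0.6099 -0.078   0.0462] rel [-0.0308  0.0411] Fb [-16.2  15.8  25.4] T [ 2.07  2.68 -0.2 ] yaw -91.64 gap 0.251
tool z tilt deg [-0.31  0.21]
held clk 18.18 pos [ 0.6099 -0.0779  0.0462] rel [-0.0308  0.0411] Fb [-16.9  15.1  24.5] T [ 2.07  2.74 -0.3 ] yaw -91.64 gap 0.251
held clk 18.63 pos [ 0.6099 -0.078   0.0462] rel [-0.0308  0.0411] Fb [-16.2  14.8  25. ] T [ 2.07  2.77 -0.24] yaw -91.64 gap 0.244
```

The tilt came from `frame=None` keeping the measured, deflected orientation. I'll command a small counter-tilt, and press laterally with lighter downforce so the fences carry the push.

```bash
python3 - <<'E'
from h import *
def tl():
    return np.mean([Ro.from_quat(monitor.sense()["ee_rot"]).as_matrix()[:2,2] for _ in range(3)],0)
p0=np.array([.6097,-.0779]);base=Ro.from_quat(quat(91.6));c=np.zeros(2)
def go(a,b,z):
    # rotvec (wx,wy) shifts tool z=(0,0,-1) by (-wy, wx)
    q=(Ro.from_rotvec([c[1],-c[0],0])*base).as_quat()
    env.movel([*(p0+bx*a-by*b),z],velocity=.01,frame=q);st("a%.4f z%.4f"%(a,z));print("tilt",np.degrees(tl()).round(2))
go(0,.0005,.0462)
c=np.radians([.3,-.2])
go(.002,.0025,.0462)
c=c-tl()
go(.002,.0025,.0462); c=c-tl()
go(.0025,.003,.0459)
env.hold(.5);st("held");print("tilt",np.degrees(tl()).round(2))
E
```

```text
a0.0000 z0.0462 clk 19.25 pos [ 0.6097 -0.078   0.0462] rel [-0.031   0.0411] Fb [-0.3  6.7  5.4] T [ 0.86  0.24 -0.15] yaw -91.59 gap 0.253
tilt [-0.02  0.05]
a0.0020 z0.0462 clk 19.83 pos [ 0.6099 -0.0781  0.0462] rel [-0.0307  0.041 ] Fb [-10.4  14.2  14. ] T [ 2.21  2.   -0.42] yaw -91.58 gap 0.248
tilt [-0.02  0.04]
a0.0020 z0.0462 clk 20.23 pos [ 0.6099 -0.0781  0.0462] rel [-0.0307  0.041 ] Fb [-9.4 13.2 13.6] T [ 2.28  2.04 -0.43] yaw -91.58 gap 0.251
tilt [-0. -0.]
a0.0025 z0.0459 clk 20.63 pos [ 0.6099 -0.0781  0.0462] rel [-0.0307  0.041 ] Fb [-14.4  16.4  18.5] T [ 2.55  2.53 -0.48] yaw -91.59 gap 0.248
tilt [-0.08  0.04]
held clk 21.28 pos [ 0.6099 -0.0781  0.0462] rel [-0.0307  0.041 ] Fb [-14.3  16.8  18.1] T [ 2.6   2.58 -0.5 ] yaw -91.59 gap 0.25
tilt [-0.08  0.04]
```

The block is level (tilt under 0.1°) and steady, with about 14 N and 17 N toward the two fences. Handing in.

```bash
python3 - <<'E'
from h import *
print(job.hand_in())
E
```

```text
the job is handed in; nothing more can be done
None
```

I handed the job in with the block held flat in the corner, pushed at about 14 N toward the back fence and 17 N toward the side fence, some of which is board friction; the jar and round block weren't touched, and no verdict came back.

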